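# Fill the vial row and hold the gauge arm on its index mark

### The arm

A 6-joint arm with a two-finger parallel gripper is mounted at the origin on a cart in front of the work surface, level with it; the furniture and walls round the work are solid. World frame = base frame: x ahead of the robot, y to its left, z up, the work surface at z = 0. Lengths are in m, angles in rad, forces in N, time in s.
With the tool pointing down it reaches from about 0.35 to 0.975 m from the base axis. Payload 4.9 kg.
Tool frame: the origin (TCP) lies at the very end of the fingers, on their centre line; the grasp point (between the pads) lies 19 mm behind it (ctrl.grip_point_offset is the distance from the TCP to the grasp point, in m); z points along the fingers, y is the line along which they close (so a half turn about z gives the same grasp; the last joint's range is limited). The gripper opens to 85 mm and grips with 20 to 120 N. Pads are 22 mm wide; open, the fingers measure 114 mm over their backs; the gripper's body (76 mm by 85 mm) begins 54 mm behind the grasp point. The pads swing forward as they close: fully open they stand 13 mm farther back than shut.
Start: joints at [1.21, 0.053, 1.613, -0, 1.476, -0.119], TCP at [0.15, 0.607, 0.231] pointing down, gripper open.
Joint ranges: [-3.01, 3.01], [-1.01, 2.22], [0.06, 2.58], [-1.02, 4.17], [0.09, 2.62], [-3.14, 3.14]. Speed limits (rad/s): [2.57, 2.57, 3.14, 3.14, 3.14, 3.14].

### API

Orientations are given as a rotation vector (axis times angle).
In Python, from station import ctrl gives the robot as it stands.
- The arm moves only by the tool send_rows, never from a script. Its argument "rows" is a list of rows, each a list of 3 entries, a list of its own where there are three numbers: the finger opening in cm, from 0 to 8.54, then the shift along the tool's x, y, z in cm, then the turn about the tool's z in degrees. A call has 1 to 10 rows; each row shifts and turns the commanded pose from where the row before left it, along the tool's axes as they then stand; what a row does not reach is not made up. A row lasts 1/8 s, in which the tool goes at most 62.5 mm and 10.7 degrees, less where a joint would pass 70% of its speed; a pose out of reach is approached as far as the arm can. A call with a gripper value outside its range is refused whole. The fingers move at their own pace and stop on an object; "newtons" is the grip in N (left out, the last holds). Time passes only in rows, so rows that do not move let the fingers close. It gives the time, the measured TCP pose, the force, the opening and the grip force at its end, in the units of the state.
- ctrl.get_obs(): the state, without advancing time (a new reading comes with each control period).
- ctrl.get_image(name): name is "scene" or "top" or "wrist"; returns a dict with "frame" (400x640x3 uint8, red, green, blue), "range_z" (400x640 float32, m along the optical axis (not along the pixel's ray), 0 where there is no reading), "fx", "fy", "cx", "cy" (pixels), "cam_to_world" (4x4, takes a point from camera to world coordinates). Camera axes: x right, y down, z forward; pixel columns grow to the right and rows downward; lengths in m; the calibration is good to about 2 mm. A picture is of the moment at which its call begins.
- ctrl.finish_job(): hands the job in; it is judged then, once.
The state is a dict: "t": time; "q": joint angles; "dq": joint speeds; "effort": joint torques, N m; "tool_pos": TCP position; "tool_rot": TCP orientation; "contact_force": force on the tool from outside, world axes, zero at the start; "wrist_torque": the same for the moment, N m; "opening": finger opening in m; "grip_force": force on a finger pad.
Only numpy, scipy, OpenCV 4.12 (cv2) and the standard library are available. Lean on these libraries where they do the work, as an engineer would, in place of code of your own. Each camera call takes 0.05 s, during which the arm holds its last target. There are 200 camera calls.

### The job

Get the vial reading stand ready for a reading: first stand the two loose vials that stand on the worktop just right of the stand upright in the two empty wells of the stand's rack, so that the row of three is full. Then press the lock button on the arm's housing all the way down to release the gauge arm, grip the arm by its upright grip and draw it out until its pointer stands on the white line of the index rider on the scale. The arm is sprung and runs back when let go, so finish still gripping it, at rest on the mark; leave the rider and the other things on the worktop where they are.

Things in the scene. Friction and masses are not known exactly. Their poses are not given: they have to be found in the camera images.
- stand: Fixed stand: plate, x -85..85, y -135..195 mm in its frame, 6 mm thick; origin on the worktop, z up; position varies, yaw within 0.25 rad. Near side (x -50): grey rack block 46 x 150 mm, top at 22 mm, three wells. Far side (x 45): grey arm housing 34 mm wide, y 55..190, top at 46 mm; the arm comes out along the stand's -y, beside the wells. Scale strip between them (x 15), top at 12 mm.
- well0 (a point): Centre of the floor of the well next to the housing; the vial that already stands in the rack is in it. Wells are round, 28 mm wide, 11 mm deep, with a small chamfer, 50 mm apart along the stand's y, floor 11 mm above the worktop.
- well1 (a point): Centre of the floor of the middle well, empty at the start.
- well2 (a point): Centre of the floor of the well at the far end of the row from the housing, empty at the start.
- vial_a: Loose brown sample vial with black screw cap, standing upright on the worktop to the right of the stand: body 22 mm in diameter up to 40 mm, cap 18 mm in diameter up to 47 mm. Origin: centre of its underside; z is its axis. About 30 g.
- vial_b: The second loose vial, the same as vial_a, standing at least 7 cm from it on the worktop. The two may go into either well.
- vial_c: The third vial, the same, which already stands in well0 and stays there.
- lock_button (a joint): Lock button, a round steel plunger 20 mm in diameter upright on the top of the arm housing. Value 0 = up (arm locked), 0.008 m = fully down (arm released from 0.006 on). It slides straight down against about 3 N of friction and stays down when left.
- button_top (a point): Centre of the top face of the lock button: 60 mm above the worktop when up, 52 mm when fully down; the housing top round it has a collar 27 mm wide, 49 mm above the worktop.
- gauge_arm (a joint): Extension of the gauge arm: 0 = home, up to 0.125 m drawn out, along the stand's -y. A spring pulls it home with about 1.5 N at home and 4.5 N fully out. Locked (less than 1 mm of play) until the lock button is down.
- grip_post (a point): Grip point of the gauge arm's upright aluminium grip, 76 mm above the worktop. The grip is a post 24 mm (stand's x) by 14 mm (stand's y), from 44 to 90 mm above the worktop, on a black head block 30 x 24 mm; it moves with the arm.
- pointer_tip (a point): Tip of the thin steel pointer on the arm's head, which reaches over the scale strip toward the vial row. It moves with the arm; at home it stands at the scale's first tick.
- index_mark (a point): White line across the middle of the black index rider, a saddle 8 mm long (stand's y) clamped on the scale strip, top 14 mm above the worktop, 45 to 110 mm out from the pointer's home, anew in every start. On the mark, pointer_tip and index_mark have the same y in the stand's frame. The scale has a tick every 10 mm, long ones every 50 mm.
- plunger: Bystander: steel die plunger, 21 mm in diameter, 53 mm tall, near the loose vials; no cap. Origin: centre of its underside.
- mortar: Bystander: small round mortar, 66 mm wide, 21 mm tall. Origin: centre of its underside.
- flask: Bystander: conical flask, 69 mm wide, 109 mm tall, behind and left of the stand. Origin: centre of its underside. (Not listed: an instrument case about 0.17 m tall left of the stand and a monitor behind it; travel past them at 0.35 m or so.)

How it is judged:
On the way, in this order (a step that is already met when the one before it is completed fails the run):
1. the two loose vials stand in the empty wells, let go; the arm is still locked at home ((((horizontal distance between vial_a and well1 below 0.005 m and z of vial_a in the frame of well1 between -0.004 and 0.004 m and angle between vial_a's own z axis and vertical below 0.12 rad) and (horizontal distance between vial_b and well2 below 0.005 m and z of vial_b in the frame of well2 between -0.004 and 0.004 m and angle between vial_b's own z axis and vertical below 0.12 rad)) or ((horizontal distance between vial_a and well2 below 0.005 m and z of vial_a in the frame of well2 between -0.004 and 0.004 m and angle between vial_a's own z axis and vertical below 0.12 rad) and (horizontal distance between vial_b and well1 below 0.005 m and z of vial_b in the frame of well1 between -0.004 and 0.004 m and angle between vial_b's own z axis and vertical below 0.12 rad))) and horizontal distance between vial_c and well0 below 0.005 m and z of vial_c in the frame of well0 between -0.004 and 0.004 m and angle between vial_c's own z axis and vertical below 0.12 rad and contact force between the fingers and vial_a below 0.1 N and contact force between the fingers and vial_b below 0.1 N and value of joint lock_button below 0.004 m), for 0.2 s.
2. the lock button is pressed down (value of joint lock_button above 0.006 m), for 0.1 s.
At the end, for the whole second after the job is handed in: Each well holds an upright vial (within 5 mm of its centre, on its floor within 4 mm, tilt under 0.12 rad), the lock button is down (over 6 mm), and the fingers hold the gauge arm (over 1 N) at rest (under 10 mm/s), its pointer within 4 mm of the rider's white line along the scale ((((horizontal distance between vial_a and well1 below 0.005 m and z of vial_a in the frame of well1 between -0.004 and 0.004 m and angle between vial_a's own z axis and vertical below 0.12 rad) and (horizontal distance between vial_b and well2 below 0.005 m and z of vial_b in the frame of well2 between -0.004 and 0.004 m and angle between vial_b's own z axis and vertical below 0.12 rad)) or ((horizontal distance between vial_a and well2 below 0.005 m and z of vial_a in the frame of well2 between -0.004 and 0.004 m and angle between vial_a's own z axis and vertical below 0.12 rad) and (horizontal distance between vial_b and well1 below 0.005 m and z of vial_b in the frame of well1 between -0.004 and 0.004 m and angle between vial_b's own z axis and vertical below 0.12 rad))) and horizontal distance between vial_c and well0 below 0.005 m and z of vial_c in the frame of well0 between -0.004 and 0.004 m and angle between vial_c's own z axis and vertical below 0.12 rad and y of pointer_tip in the frame of index_mark between -0.004 and 0.004 m and value of joint lock_button above 0.006 m and contact force between the fingers and gauge_arm above 1 N and velocity of joint gauge_arm between -0.01 and 0.01 m/s); the arm keeps its last pose, push and grip.
It fails at once if the index rider is shifted by more than 4 mm (distance of index_mark from where it was at the start of the episode above 0.004 m).
It fails at once if the plunger, mortar or flask is moved by more than 30 mm (distance of any of plunger, mortar, flask from where it was at the start of the episode above 0.03 m).
It also fails if it takes over 72 s, if anything falls off the work surface, if the arm or the gripper's body presses on something with over 40 N, if the wrist force passes 120 N, or if a joint passes its speed limit or range.

## Working session

There is one attempt and no reset: what is moved stays moved. The work goes in short steps, Python scripts to look and compute and a tool call to move; the robot and the scene stay as the last step left them, time stands still between calls to the robot, and variables do not carry over. Pictures are saved under pics/ and viewed, at most 10 in all, crops included, and the job is handed in when it is done.

Besides the shell and the picture viewer there is one more tool, called after ">>>" by a JSON object that holds its "fn" and its "kwargs", one argument or row to a line. send_rows: Moves the arm, as the interface text tells. Its arguments: {"type":"object","properties":{"rows":{"type":"array","items":{"type":"array"}},"newtons":{"type":"number"}},"required":["rows"]}

```bash
mkdir -p pics; cat > h.py <<'E'
import numpy as np, cv2
from station import ctrl
def px2plane(im,u,v,h):
    T=np.array(im["cam_to_world"]); d=T[:3,:3]@np.array([(u-im["cx"])/im["fx"],(v-im["cy"])/im["fy"],1.]); o=T[:3,3]
    return o+d*(h-o[2])/d[2]
def cloud(im):
    z=im["range_z"]; v,u=np.mgrid[:400,:640]; T=np.array(im["cam_to_world"])
    P=np.stack([(u-im["cx"])/im["fx"]*z,(v-im["cy"])/im["fy"]*z,z],-1)@T[:3,:3].T+T[:3,3]
    P[z==0]=np.nan; return P
E
python3 - <<'E'
from h import *
print(ctrl.get_obs())
out=[]
for n in("top","scene"):
    im=ctrl.get_image(n); np.savez(n+".npz",**im); cv2.imwrite(f"pics/{n}0.png",im["frame"][:,:,::-1])
    print(n,im["fx"],np.round(im["cam_to_world"],3).tolist())
E
```

```text
{'t': 0.0, 'q': array([ 1.20998446e+00,  5.33749591e-02,  1.61428703e+00,  1.55949997e-05,
        1.47597568e+00, -1.19016634e-01]), 'dq': array([-1.24670462e-04,  8.15983719e-04,  1.04430539e-03,  8.39468669e-04,
       -2.42088543e-05,  4.36188683e-04]), 'effort': array([ 2.21860764e-04, -3.93675935e+01, -3.70178747e+01, -1.08047643e-04,
        6.79081189e-03,  2.54672085e-05]), 'tool_pos': array([0.14944128, 0.60623966, 0.23005594]), 'tool_rot': array([-3.78828214e-01, -3.11816231e+00,  3.11400645e-03]), 'contact_force': array([-0.07561401,  0.59022708,  0.88392403]), 'wrist_torque': array([0.03728597, 0.01251902, 0.05733879]), 'grip_force': 0.0, 'opening': 0.08545317440927518}
top 400.15980295036326 [[0.01, -0.988, 0.156, 0.322], [-1.0, -0.008, 0.019, -0.126], [-0.018, -0.156, -0.988, 1.429], [0.0, 0.0, 0.0, 1.0]]
scene 410.36973410514815 [[0.432, -0.478, 0.765, -0.37], [-0.902, -0.223, 0.371, -0.546], [-0.007, -0.85, -0.527, 0.705], [0.0, 0.0, 0.0, 1.0]]
```

View pics/top0.png

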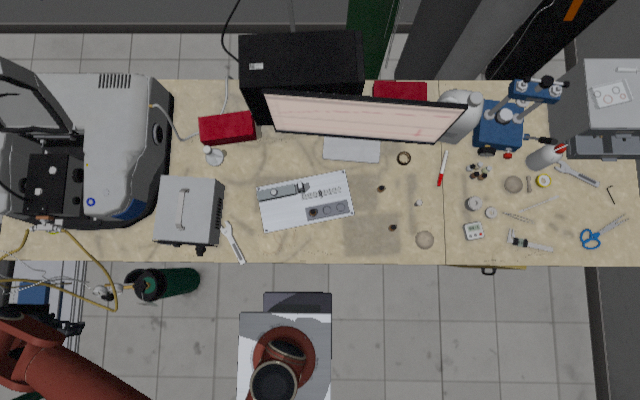

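View pics/scene0.png

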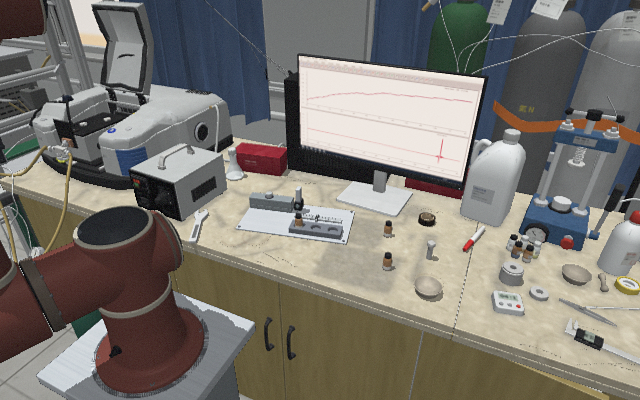

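The top view shows the stand at about (305,200), the loose vials at (381,188) and (393,227), the plunger at (418,203) and the mortar at (425,240). The scene view confirms this: caps at (388,225) and (388,257), plunger at (431,246).

```bash
cat > m.py <<'E'
from h import *
im=dict(np.load("top.npz")); f=im["frame"]; hsv=cv2.cvtColor(f,cv2.COLOR_RGB2HSV)
m=((hsv[...,1]<40)&(hsv[...,2]>150)).astype(np.uint8); m[:,:240]=0;m[:,370:]=0;m[:165]=0;m[240:]=0
c=max(cv2.findContours(m,0,2)[0],key=cv2.contourArea)
P=np.array([px2plane(im,*p[0],0.006)[:2] for p in c]); r=cv2.minAreaRect((P*1000).astype(np.float32)); print(r,cv2.boxPoints(r).tolist())
for n,u,v in(("A",381,188),("B",393,227),("plg",418,203),("mortar",425,240)): print(n,px2plane(im,u,v,.045))
im=dict(np.load("scene.npz"))
for n,u,v in(("A",388,223),("B",388,256),("plg",432,241)): print(n,px2plane(im,u,v,.047))
from scipy.spatial.transform import Rotation as R
T=np.array(ctrl.get_image("wrist")["cam_to_world"]); o=ctrl.get_obs(); Rt=R.from_rotvec(o["tool_rot"]).as_matrix()
print(Rt.round(3)); print("cam in tool",(Rt.T@(T[:3,3]-o["tool_pos"])).round(3),(Rt.T@T[:3,:3]).round(3))
E
python3 m.py
```

```text
((556.7642211914062, -72.1826171875), (214.07237243652344, 369.10418701171875), 15.163217544555664) [[405.1813049316406, 77.94681549072266], [501.72772216796875, -278.306884765625], [708.34716796875, -222.31204223632812], [611.8007202148438, 133.941650390625]]
A [ 0.58089867 -0.3317388   0.045     ]
B [ 0.44430434 -0.3709494   0.045     ]
plg [ 0.52873657 -0.45933166  0.045     ]
mortar [ 0.40063243 -0.47943627  0.045     ]
A [ 0.5828025  -0.33317727  0.047     ]
B [ 0.44127982 -0.37443405  0.047     ]
plg [ 0.5507802  -0.46168365  0.047     ]
[[-0.971  0.239 -0.001]
 [ 0.239  0.971 -0.001]
 [ 0.    -0.002 -1.   ]]
cam in tool [ 0.077  0.    -0.142] [[ 0.    -0.952 -0.307]
 [ 1.     0.    -0.   ]
 [ 0.    -0.307  0.952]]
```

>>> {"fn": "send_rows", "kwargs": {
  "rows": [
    [8.5, [0, 0, -4], -8.3],
    [8.5, [0, 0, -4], -8.3],
    [8.5, [0, 0, -4], -8.4],
    [8.5, [-0.8, -4.1, 0], 0],
    [8.5, [-0.8, -4.1, 0], 0],
    [8.5, [-0.8, -4.1, 0], 0],
    [8.5, [-0.8, -4.1, 0], 0],
    [8.5, [-0.8, -4.1, 0], 0],
    [8.5, [-0.8, -4.1, 0], 0],
    [8.5, [-0.8, -4.1, 0], 0]
  ]
}}

```text
t: 1.4
tool_pos: [0.2602, 0.3347, 0.351]
tool_rot: [0.306, -3.127, 0.0]
contact_force: [0.0, -0.3, 0.1]
opening: 0.0849
grip_force: 0.0
```

>>> {"fn": "send_rows", "kwargs": {
  "rows": [
    [8.5, [-0.8, -4.1, 0], 0],
    [8.5, [-0.8, -4.1, 0], 0],
    [8.5, [-0.8, -4.1, 0], 0],
    [8.5, [-0.8, -4.1, 0], 0],
    [8.5, [-0.8, -4.1, 0], 0],
    [8.5, [-0.8, -4.1, 0], 0],
    [8.5, [-0.8, -4.1, 0], 0],
    [8.5, [-0.8, -4.1, 0], 0],
    [8.5, [-0.8, -4.1, 0], 0],
    [8.5, [-0.8, -4.1, 0], 0]
  ]
}}

```text
t: 2.65
tool_pos: [0.418, -0.0522, 0.3511]
tool_rot: [-0.304, 3.127, 0.0]
contact_force: [0.1, 0.2, -0.1]
opening: 0.0848
grip_force: 0.0
```

>>> {"fn": "send_rows", "kwargs": {
  "rows": [
    [8.5, [-0.8, -4.1, 0.5], 0],
    [8.5, [-0.8, -4.1, 0.5], 0],
    [8.5, [-0.8, -4.1, 1], 0],
    [8.5, [0, 0, 1], 0],
    [8.5, [0, 0, 1], 0]
  ]
}}

```text
t: 3.28
tool_pos: [0.4649, -0.1664, 0.3104]
tool_rot: [0.305, -3.126, -0.001]
contact_force: [-0.5, -0.5, 0.0]
opening: 0.085
grip_force: 0.0
```

```bash
python3 - <<'E'
from h import *
im=ctrl.get_image("wrist"); np.savez("w1.npz",**im); cv2.imwrite("pics/w1.png",im["frame"][:,:,::-1])
print(im["fx"],ctrl.get_obs()["tool_pos"],ctrl.get_obs()["tool_rot"])
E
```

```text
314.10064413203764 [ 0.46435267 -0.16577492  0.30893044] [ 3.05807013e-01 -3.12430028e+00 -2.99272926e-03]
```

View pics/w1.png

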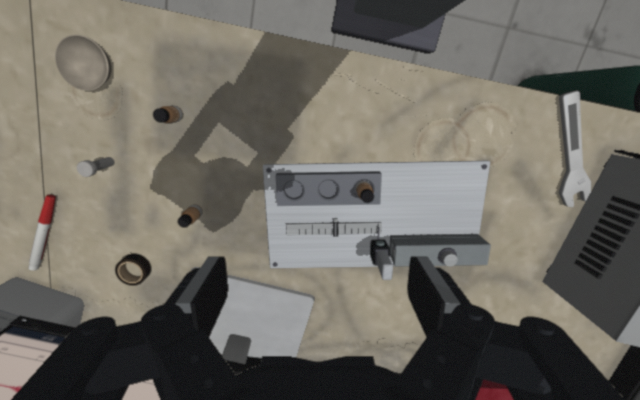

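The wrist view shows the loose vials with caps at (161,115) and (184,220), the empty wells at (292,189) and (328,188), and vial_c at (366,192). The rider is at (336,228), the grip post at (383,262) and the button at (450,257).

```bash
cat > m2.py <<'E'
from h import *
im=dict(np.load("w1.npz")); f=im["frame"]; P=cloud(im); z=P[...,2]
def blob(n,u,v,r,lo,hi):
    m=np.zeros(z.shape,bool); m[v-r:v+r,u-r:u+r]=1; m&=(z>lo)&(z<hi)
    q=P[m]; (c,rad)=cv2.minEnclosingCircle((q[:,:2]*1000).astype(np.float32)); print(n,m.sum(),"mean",q.mean(0).round(4),"circ",np.round(c,1),round(rad,1),"zmed",np.median(q[:,2]).round(4))
blob("A",184,218,22,.043,.055); blob("B",163,115,22,.043,.055); blob("C",366,192,22,.05,.065)
blob("plunger",88,167,20,.048,.06); blob("button",450,257,22,.055,.065); blob("post",384,265,25,.085,.1)
print("table z",np.nanmedian(z[120:150,350:450]))
m=((z>.017)&(z<.028)).astype(np.uint8); m[:160]=0;m[212:]=0;m[:,:260]=0;m[:,395:]=0
q=(P[m>0][:,:2]*1000).astype(np.float32); r=cv2.minAreaRect(q); print("rack",r,cv2.boxPoints(r).round(1).tolist())
g=cv2.cvtColor(f,cv2.COLOR_RGB2GRAY)
for n,u,v,h in(("w2",292,189,.022),("w1",328,188,.022),("rider",336,228,.014)): print(n,px2plane(im,u,v,h).round(4),z[v,u])
crop=f[160:280,255:500,::-1]; cv2.imwrite("pics/w1c.png",cv2.resize(crop,None,fx=3.2,fy=3.2,interpolation=2))
E
python3 m2.py
```

```text
A 131 mean [ 0.5867 -0.3322  0.0463] circ [ 587.2 -332.5] 9.1 zmed 0.0463
B 172 mean [ 0.4487 -0.3708  0.0463] circ [ 449. -371.] 8.9 zmed 0.0464
C 153 mean [ 0.4983 -0.0933  0.0568] circ [499.2 -92.8] 9.0 zmed 0.0573
plunger 227 mean [ 0.5345 -0.46    0.0521] circ [ 535. -461.] 11.3 zmed 0.0523
button 160 mean [0.5663 0.0431 0.0589] circ [567.4  43.8] 10.4 zmed 0.0591
post 174 mean [ 0.5856 -0.0495  0.0886] circ [586.4 -48.9] 12.2 zmed 0.0888
table z -0.0009450586445017839
rack ((510.2639465332031, -141.68077087402344), (46.78474426269531, 150.19464111328125), 12.125105857849121) [[471.6000061035156, -73.19999694824219], [503.20001220703125, -220.0], [548.9000244140625, -210.1999969482422], [517.4000244140625, -63.29999923706055]]
w2 [ 0.5188 -0.1928  0.022 ] 0.009887424244706289
w1 [ 0.5075 -0.1428  0.022 ] 0.011461708413843086
rider [ 0.5689 -0.1174  0.014 ] 0.013362189472008068
```

View pics/w1c.png

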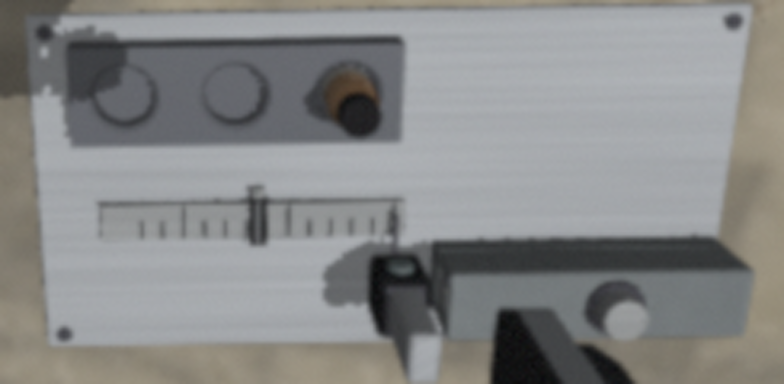

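The crop shows the rider's line at about tick 6.5 from the home end, with the post, the button and the two empty wells all clear. Rack yaw is 12.1° and all heights match the text. Next I go above vial A.

>>> {"fn": "send_rows", "kwargs": {
  "rows": [
    [6, [0, 0, 0], -0.9],
    [6, [-1.41, -3.14, 2.5], 0],
    [6, [-1.41, -3.14, 2.5], 0],
    [6, [-1.41, -3.14, 2.5], 0],
    [6, [-1.41, -3.14, 2.5], 0],
    [6, [-1.41, -3.14, 2.5], 0],
    [6, [-1.41, -3.14, 2.5], 0],
    [5, [0, 0, 3], 0],
    [5, [0, 0, 0], 0],
    [5, [0, 0, 0], 0]
  ]
}}

```text
t: 4.58
tool_pos: [0.5879, -0.3332, 0.1331]
tool_rot: [-0.331, 3.122, -0.002]
contact_force: [0.2, 0.5, 1.1]
opening: 0.05
grip_force: 0.0
```

```bash
cat > look.py <<'E'
from h import *; import sys
# usage: look.py x y lo hi : centre of blob (top face) near x,y in height band
im=ctrl.get_image("wrist"); P=cloud(im); o=ctrl.get_obs(); print("tcp",o["tool_pos"],o["tool_rot"],o["opening"])
a=[float(s) for s in sys.argv[1:]]
for x,y,lo,hi in zip(*[iter(a)]*4):
    m=(np.hypot(P[...,0]-x,P[...,1]-y)<.022)&(P[...,2]>lo)&(P[...,2]<hi); q=P[m]
    if len(q): c,r=cv2.minEnclosingCircle((q[:,:2]*1000).astype(np.float32)); print(len(q),np.round(c,1),round(r,1),np.median(q[:,2]).round(4))
cv2.imwrite(f"pics/l{o['t']:.1f}.png",im["frame"][:,:,::-1])
E
python3 look.py .587 -.3323 .043 .055
```

```text
tcp [ 0.58822038 -0.33341849  0.13382326] [-0.33084213  3.12151792 -0.00357659] 0.04997430278035688
406 [ 587.4 -333.3] 9.0 0.0463
```

>>> {"fn": "send_rows", "kwargs": {
  "rows": [
    [5, [0, 0, 3.5], 0],
    [5, [0, 0, 3.5], 0],
    [5, [0, 0, 3], 0],
    [5, [0, 0, 1.7], 0],
    [5, [0, 0, 0], 0],
    [1.5, [0, 0, 0], 0],
    [1.5, [0, 0, 0], 0],
    [1.5, [0, 0, 0], 0],
    [1.5, [0, 0, 0], 0],
    [1.5, [0, 0, 0], 0]
  ],
  "newtons": 25
}}

```text
t: 5.88
tool_pos: [0.5885, -0.3342, 0.0166]
tool_rot: [-0.329, 3.122, -0.003]
contact_force: [-0.6, 1.3, 6.7]
opening: 0.0203
grip_force: 24.7
```

>>> {"fn": "send_rows", "kwargs": {
  "rows": [
    [1.5, [0, 0, -2], 0],
    [1.5, [0, 0, -3], 0],
    [1.5, [0, 0, -3], 0],
    [1.5, [0.71, 3.09, 0], 0],
    [1.5, [0.71, 3.09, 0], 0],
    [1.5, [0.71, 3.09, 0], 0],
    [1.5, [0.71, 3.09, 0], 0],
    [1.5, [0.73, 3.09, 0], 0],
    [1.5, [0, 0, 0], 0],
    [1.5, [0, 0, 0], 0]
  ]
}}

```text
t: 7.12
tool_pos: [0.5206, -0.1903, 0.0953]
tool_rot: [-0.33, 3.123, -0.002]
contact_force: [0.1, -0.2, -0.8]
opening: 0.0203
grip_force: 24.6
```

```bash
cat > rack.py <<'E'
from h import *
im=ctrl.get_image("wrist"); P=cloud(im); o=ctrl.get_obs(); z=P[...,2]; print("tcp",o["tool_pos"],o["tool_rot"],o["opening"])
D=P[...,:2]-np.array([.5103,-.1417]); c,s=np.cos(.2116),np.sin(.2116)
sx=D[...,0]*c+D[...,1]*s; sy=-D[...,0]*s+D[...,1]*c   # rack frame guess
for n,y0 in(("w1",0),("w2",-.05)):
    # well interior: points clearly below rack top within the block
    m=(z<.0195)&(z>.005)&(abs(sy-y0)<.02)&(abs(sx)<.02)
    k=cv2.minEnclosingCircle((P[m][:,:2]*1000).astype(np.float32)) if m.sum()>20 else None; print(n,m.sum(),k)
m=(z>.0195)&(z<.025)&(abs(sx)<.03)&(abs(sy)<.09); print("rack",cv2.minAreaRect((P[m][:,:2]*1000).astype(np.float32)))
g=np.array([-0.0008,0,0]);
cv2.imwrite(f"pics/r{o['t']:.1f}.png",im["frame"][:,:,::-1]); np.savez("r.npz",**im)
E
python3 rack.py; ls pics
```

```text
tcp [ 0.52067718 -0.19057831  0.09516348] [-3.28885728e-01  3.12312126e+00 -1.67762188e-03] 0.020209863221340673
w1 1123 ((506.615966796875, -138.75936889648438), 21.128215789794922)
w2 1123 ((521.4453735351562, -195.49134826660156), 21.295970916748047)
rack ((509.8078308105469, -141.67938232421875), (47.073631286621094, 150.54959106445312), 11.987298011779785)
l4.6.png
r7.2.png
scene0.png
top0.png
w1.png
w1c.png
```

View pics/r7.2.png

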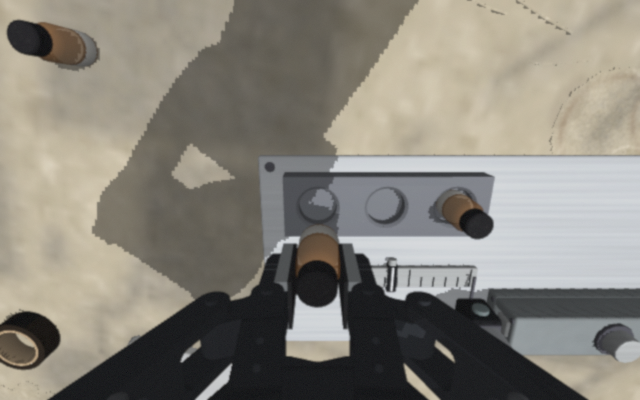

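The vial hangs upright and central in the fingers at (318,265), above well 2 (318,203). I lower it and release.

>>> {"fn": "send_rows", "kwargs": {
  "rows": [
    [1.5, [0, 0, 2], 0],
    [1.5, [0, 0, 1.5], 0],
    [1.5, [0, 0, 1.2], 0],
    [1.5, [0, 0, 1], 0],
    [1.5, [0, 0, 0.9], 0],
    [1.5, [0, 0, 0], 0]
  ]
}}

```text
t: 7.92
tool_pos: [0.5202, -0.1898, 0.028]
tool_rot: [0.33, -3.124, -0.0]
contact_force: [0.8, -0.5, -0.0]
opening: 0.0205
grip_force: 24.4
```

>>> {"fn": "send_rows", "kwargs": {
  "rows": [
    [3, [0, 0, 0], 0],
    [3, [0, 0, 0], 0],
    [3, [0, 0, 0], 0],
    [3, [0, 0, -2], 0],
    [3, [0, 0, -4], 0],
    [3, [0, 0, -4], 0],
    [5, [1.78, -2.7, 0], 0],
    [5, [1.78, -2.7, 0], 0],
    [5, [1.78, -2.7, 0], 0],
    [5, [1.78, -2.7, 0], 0]
  ]
}}

```text
t: 9.18
tool_pos: [0.473, -0.3115, 0.1302]
tool_rot: [-0.33, 3.123, -0.003]
contact_force: [0.6, -1.0, 0.2]
opening: 0.05
grip_force: 0.0
```

>>> {"fn": "send_rows", "kwargs": {
  "rows": [
    [5, [1.78, -2.7, 0], 0],
    [5, [1.78, -2.7, 0], 0],
    [5, [0, 0, 0], 0],
    [5, [0, 0, 0], 0]
  ]
}}

```text
t: 9.68
tool_pos: [0.4497, -0.3703, 0.1292]
tool_rot: [-0.329, 3.123, -0.001]
contact_force: [-0.4, -1.1, -0.3]
opening: 0.0501
grip_force: 0.0
```

```bash
python3 look.py .449 -.371 .043 .055 .5202 -.1906 .052 .064 .499 -.093 .052 .064
```

```text
tcp [ 0.44980973 -0.36991667  0.12900301] [-3.30530374e-01  3.12349729e+00 -4.76619597e-04] 0.04980039805801999
418 [ 448.5 -371.6] 9.2 0.0464
197 [ 516.2 -189.6] 8.5 0.0572
380 [498.5 -93.6] 9.9 0.057
```

>>> {"fn": "send_rows", "kwargs": {
  "rows": [
    [5, [0.08, -0.15, 3.5], 0],
    [5, [0, 0, 3.5], 0],
    [5, [0, 0, 3], 0],
    [5, [0, 0, 1.25], 0],
    [5, [0, 0, 0], 0],
    [1.5, [0, 0, 0], 0],
    [1.5, [0, 0, 0], 0],
    [1.5, [0, 0, 0], 0],
    [1.5, [0, 0, 0], 0],
    [1.5, [0, 0, 0], 0]
  ]
}}

```text
t: 10.98
tool_pos: [0.4499, -0.373, 0.0176]
tool_rot: [-0.329, 3.122, -0.003]
contact_force: [0.0, 1.4, 6.4]
opening: 0.0203
grip_force: 24.6
```

>>> {"fn": "send_rows", "kwargs": {
  "rows": [
    [1.5, [0, 0, -2], 0],
    [1.5, [0, 0, -3.5], 0],
    [1.5, [0, 0, -3.5], 0],
    [1.5, [-1.35, 2.66, 0], 0],
    [1.5, [-1.35, 2.66, 0], 0],
    [1.5, [-1.35, 2.66, 0], 0],
    [1.5, [-1.35, 2.66, 0], 0],
    [1.5, [-1.35, 2.66, 0], 0],
    [1.5, [-1.35, 2.66, 0], 0],
    [1.5, [-1.35, 2.66, 0], 0]
  ]
}}

```text
t: 12.22
tool_pos: [0.5027, -0.1695, 0.1069]
tool_rot: [-0.329, 3.123, -0.001]
contact_force: [0.8, -0.6, 0.1]
opening: 0.0203
grip_force: 24.6
```

>>> {"fn": "send_rows", "kwargs": {
  "rows": [
    [1.5, [-1.36, 2.66, 0], 0],
    [1.5, [0, 0, 0], 0],
    [1.5, [0, 0, 0], 0]
  ]
}}

```text
t: 12.6
tool_pos: [0.5103, -0.1419, 0.1064]
tool_rot: [-0.33, 3.124, -0.001]
contact_force: [-0.6, -0.6, 0.2]
opening: 0.0205
grip_force: 24.6
```

```bash
python3 rack.py; python3 look.py .5202 -.1906 .052 .064 .499 -.093 .052 .064;ls pics
```

```text
tcp [ 0.5101843  -0.14219219  0.10628045] [-3.28680171e-01  3.12402574e+00 -1.09400344e-03] 0.020442765157508046
w1 1032 ((508.82916259765625, -141.47750854492188), 19.413625717163086)
w2 234 ((513.6744995117188, -191.08335876464844), 21.0491943359375)
rack ((509.9808654785156, -142.05709838867188), (46.62591552734375, 150.70050048828125), 12.174054145812988)
tcp [ 0.51013622 -0.14229366  0.1061824 ] [-3.28112509e-01  3.12417446e+00 -8.54935785e-04] 0.02040344136886411
594 [ 519.4 -190.1] 9.2 0.0573
598 [499.  -92.8] 9.3 0.0573
l12.7.png
l4.6.png
l9.7.png
r12.7.png
r7.2.png
scene0.png
top0.png
w1.png
w1c.png
```

>>> {"fn": "send_rows", "kwargs": {
  "rows": [
    [1.5, [0, 0, 2.5], 0],
    [1.5, [0, 0, 1.8], 0],
    [1.5, [0, 0, 1.4], 0],
    [1.5, [0, 0, 1], 0],
    [1.5, [0, 0, 1], 0],
    [1.5, [0, 0, 0], 0]
  ]
}}

```text
t: 13.45
tool_pos: [0.5106, -0.1415, 0.0287]
tool_rot: [-0.33, 3.124, -0.0]
contact_force: [-0.3, 1.1, 0.4]
opening: 0.0203
grip_force: 24.4
```

>>> {"fn": "send_rows", "kwargs": {
  "rows": [
    [3, [0, 0, 0], 0],
    [3, [0, 0, 0], 0],
    [3, [0, 0, 0], 0],
    [3, [0, 0, -2], 0],
    [3, [0, 0, -4], 0],
    [3, [0, 0, -4], 0],
    [2, [0, 0, 0], 0],
    [0, [0, 0, 0], 0],
    [0, [0, 0, 0], 0]
  ]
}}

```text
t: 14.58
tool_pos: [0.5091, -0.1409, 0.1269]
tool_rot: [0.329, -3.121, -0.003]
contact_force: [-0.1, -0.0, 0.1]
opening: -0.0
grip_force: 0.0
```

```bash
python3 look.py .5202 -.1906 .052 .064 .5098 -.1419 .052 .064 .499 -.093 .052 .064 .567 .0437 .055 .065;ls -t pics|head -1
```

```text
tcp [ 0.5091775  -0.14098322  0.12695579] [ 3.29280339e-01 -3.12148403e+00 -2.48399087e-03] -6.57103222358904e-05
495 [ 519.7 -189.9] 9.3 0.0573
486 [ 509.5 -141.1] 9.1 0.0574
493 [499.1 -92.6] 9.1 0.0573
477 [567.2  43.7] 10.7 0.059
l14.6.png
```

>>> {"fn": "send_rows", "kwargs": {
  "rows": [
    [0, [-1.36, 2.41, 0], 0],
    [0, [-1.36, 2.41, 0], 0],
    [0, [-1.36, 2.41, 0], 0],
    [0, [-1.36, 2.41, 0], 0],
    [0, [-1.36, 2.41, 0], 0],
    [0, [-1.36, 2.41, 0], 0],
    [0, [-1.37, 2.41, 0], 0],
    [0, [0, 0, 3], 0],
    [0, [0, 0, 2], 0],
    [0, [0, 0, 0], 0]
  ]
}}

```text
t: 15.88
tool_pos: [0.5659, 0.0434, 0.0756]
tool_rot: [0.328, -3.118, -0.001]
contact_force: [-0.4, 0.4, 0.3]
opening: 0.0002
grip_force: 0.0
```

```bash
python3 look.py .567 .0437 .055 .065
```

```text
tcp [0.56716524 0.04320126 0.0773327 ] [ 3.28538583e-01 -3.12131999e+00 -7.46952511e-04] -0.00010516146047235115
536 [566.6  44.1] 9.9 0.059
```

>>> {"fn": "send_rows", "kwargs": {
  "rows": [
    [0, [0, 0, 1], 0],
    [0, [0, 0, 0.5], 0],
    [0, [0, 0, 0.3], 0],
    [0, [0, 0, 0.3], 0],
    [0, [0, 0, 0.3], 0],
    [0, [0, 0, 0.1], 0],
    [0, [0, 0, 0], 0],
    [0, [0, 0, 0], 0]
  ]
}}

```text
t: 16.92
tool_pos: [0.5684, 0.0434, 0.0538]
tool_rot: [-0.33, 3.124, -0.0]
contact_force: [0.2, -0.2, 1.0]
opening: -0.0
grip_force: 0.4
```

>>> {"fn": "send_rows", "kwargs": {
  "rows": [
    [0, [0, 0, 0.1], 0],
    [0, [0, 0, 0.1], 0],
    [0, [0, 0, 0], 0]
  ]
}}

```text
t: 17.3
tool_pos: [0.5684, 0.0434, 0.0521]
tool_rot: [-0.33, 3.124, -0.0]
contact_force: [-1.7, -0.7, 3.7]
opening: 0.0
grip_force: 1.7
```

>>> {"fn": "send_rows", "kwargs": {
  "rows": [
    [0, [0, 0, 0.1], 0],
    [0, [0, 0, 0.1], 0],
    [0, [0, 0, 0.1], 0],
    [0, [0, 0, 0], 0]
  ]
}}

```text
t: 17.8
tool_pos: [0.5685, 0.0434, 0.0519]
tool_rot: [0.33, -3.123, 0.0]
contact_force: [-9.3, -0.5, 19.7]
opening: 0.0
grip_force: 9.6
```

>>> {"fn": "send_rows", "kwargs": {
  "rows": [
    [0, [0, 0, -2], 0],
    [0, [0, 0, -3], 0],
    [4, [0, 0, -3], 0],
    [5, [0.05, -2.36, 0], 0],
    [5, [0.05, -2.36, 0], 0],
    [5, [0.04, -2.36, 0], 0],
    [5, [0.04, -2.36, 0], 0],
    [5, [0, 0, 0], 0],
    [5, [0, 0, 0], 0]
  ]
}}

```text
t: 18.92
tool_pos: [0.5861, -0.0487, 0.1287]
tool_rot: [-0.33, 3.124, 0.001]
contact_force: [-0.0, -0.5, 0.1]
opening: 0.05
grip_force: 0.0
```

```bash
python3 look.py .586 -.0492 .083 .1 .567 .0437 .048 .065 ; ls -t pics|head -1; cp pics/$(ls -t pics|head -1) pics/post.png
```

```text
tcp [ 0.58602508 -0.04852677  0.12872266] [ 3.30463347e-01 -3.12415790e+00 -6.96959059e-04] 0.04994100475135784
783 [586.6 -49.2] 12.5 0.0888
774 [567.   43.6] 13.3 0.0507
l19.0.png
```

View pics/post.png

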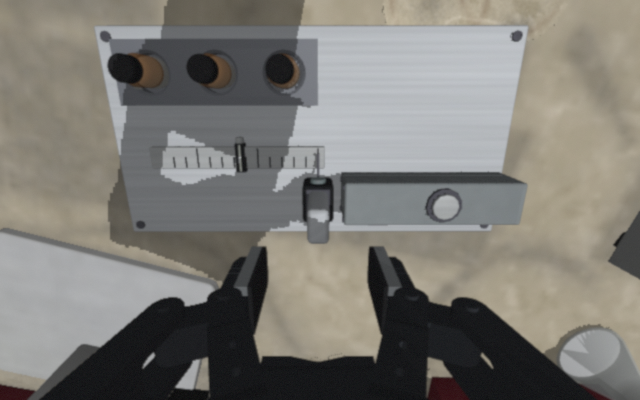

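The button is down (51 mm, flush with the collar), all three vials stand in the wells, and the post is at (318,225) centred between the fingers. The pointer is at about (319,158) and the rider line at (240,157). Next I grip the post.

>>> {"fn": "send_rows", "kwargs": {
  "rows": [
    [5, [0, 0, 2.5], 0],
    [5, [0, 0, 2.5], 0],
    [5, [0, 0, 2.1], 0],
    [5, [0, 0, 0], 0],
    [0.5, [0, 0, 0], 0],
    [0.5, [0, 0, 0], 0],
    [0.5, [0, 0, 0], 0],
    [0.5, [0, 0, 0], 0],
    [0.5, [0, 0, 0], 0],
    [0.5, [0, 0, 0], 0]
  ],
  "newtons": 40
}}

```text
t: 20.23
tool_pos: [0.5872, -0.0492, 0.0593]
tool_rot: [-0.329, 3.122, -0.0]
contact_force: [-0.7, 1.4, 5.8]
opening: 0.0137
grip_force: 41.2
```

```bash
cat > scale.py <<'E'
from h import *; import sys
im=ctrl.get_image("wrist"); np.savez("s.npz",**im); P=cloud(im); z=P[...,2]; o=ctrl.get_obs(); print(o["tool_pos"],o["opening"])
f=im["frame"]; T=np.linalg.inv(np.array(im["cam_to_world"])); c,s=np.cos(.2116),np.sin(.2116)
# strip rectified: stand coords relative to rack centre: x 65 -> scale centre; plane z=.013, 0.25 mm/px
ex=np.array([c,s]);ey=np.array([-s,c]);o0=np.array([.5100,-.1418])
W,H=640,200; sy,sx=np.meshgrid(np.linspace(-.09,.07,W),np.linspace(.035,.085,H))
h=.014; Q=np.stack([o0[0]+sx*ex[0]+sy*ey[0],o0[1]+sx*ex[1]+sy*ey[1],np.full(sx.shape,h)],-1)@T[:3,:3].T+T[:3,3]
u=(Q[...,0]/Q[...,2]*im["fx"]+im["cx"]).astype(np.float32); v=(Q[...,1]/Q[...,2]*im["fy"]+im["cy"]).astype(np.float32)
r=cv2.remap(f,u,v,cv2.INTER_LINEAR); cv2.imwrite(sys.argv[1],r[...,::-1])
zz=cv2.remap(z.astype(np.float32),u,v,cv2.INTER_NEAREST); np.save("zz.npy",zz)
E
python3 scale.py pics/s1.png
```

```text
[ 0.58719117 -0.04922042  0.05934089] 0.013521084249951056
```

View pics/s1.png

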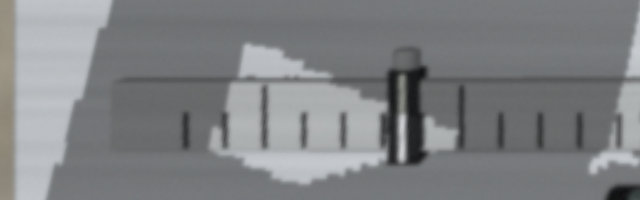

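The rectified strip shows the rider's white line at px 404 (0.25 mm/px), the 50 mm tick at 462, and ticks about 39 px apart. The mark is therefore about 64 mm out.

>>> {"fn": "send_rows", "kwargs": {
  "rows": [
    [0.5, [0, -0.4, 0], 0],
    [0.5, [0, -0.8, 0], 0],
    [0.5, [0, -0.8, 0], 0],
    [0.5, [0, -0.8, 0], 0],
    [0.5, [0, -0.8, 0], 0],
    [0.5, [0, -0.8, 0], 0],
    [0.5, [0, -0.8, 0], 0],
    [0.5, [0, -0.8, 0], 0],
    [0.5, [0, -0.4, 0], 0],
    [0.5, [0, 0, 0], 0]
  ]
}}

```text
t: 21.52
tool_pos: [0.6006, -0.1119, 0.0593]
tool_rot: [-0.329, 3.122, 0.0]
contact_force: [-1.0, 3.1, 4.8]
opening: 0.0138
grip_force: 41.3
```

```bash
python3 scale.py pics/s2.png; python3 - <<'E'
import cv2,numpy as np
a=cv2.imread("pics/s2.png"); im=dict(np.load("s.npz"))
b=cv2.resize(im["frame"][110:260,220:420,::-1],None,fx=3.2,fy=3.2,interpolation=2); cv2.imwrite("pics/s2b.png",np.vstack([a[:100 if 0 else 200,:640],cv2.resize(b,(520,390))[:,:] if 0 else b[:395]])) 
E
```

```text
[ 0.60057706 -0.11183298  0.05932515] 0.013401325922651397
```

View pics/s2b.png

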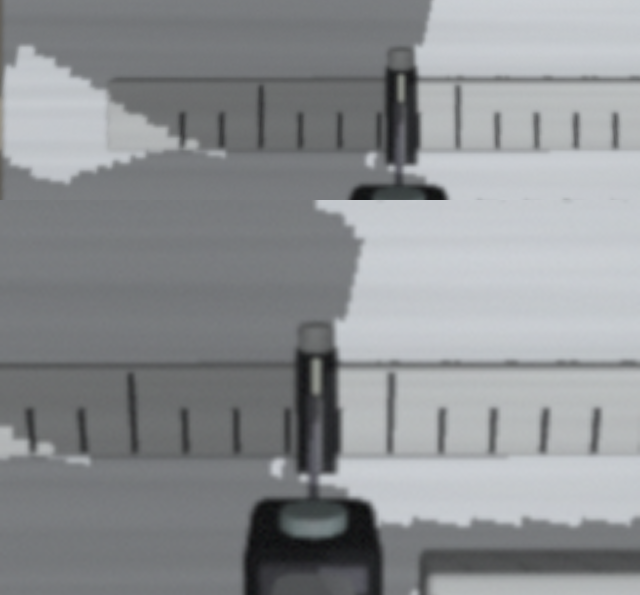

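The pointer lies on the rider's white line (px 399 against 401, about 0.5 mm) and the arm is gripped and at rest. I hand in the job.

```bash
python3 -c "
from h import *
o=ctrl.get_obs(); print(o['grip_force'],abs(o['dq']).max()); print(ctrl.finish_job())"
```

```text
41.328940987586975 0.0036300327062568647
the job is handed in; nothing more can be done
None
```

The job is handed in, but the hand-in gave no verdict: by my last measurements all three wells hold upright vials, the lock button is down, and the gripped gauge arm is at rest with its pointer about 0.5 mm from the rider's white line.

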